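# Feed a shaft offcut under the bridge and shut the gate

### The job

Of the two hickory offcuts, take the slim one that fits the gap under the iron bridge, lay it on the jig board at the gate end and slide it lengthwise under the bridge until its front end pokes out; then let go, take it again on the far side of the bridge and draw it on until it lies straight, flat and up against the end stop. Then swing the oak gate fully shut behind it, and leave everything else on the bench where it is.

Things in the scene. Friction and masses are not known exactly. Their poses are not given: they have to be found in the camera images.
- slim_offcut: Slim hickory offcut: square bar 26 x 220 x 26 mm, 0.08 to 0.15 kg, both ends alike. Origin: centre of its underside; y axis along its length. Starts loose on the worktop, within about 12 degrees of world y, in one of two places (it swaps with the thick offcut): ahead of the robot to its right, or to its left.
- thick_offcut: Thick hickory offcut, a square bar 44 x 220 x 44 mm, too thick for the gap. Origin at the centre of its underside, y axis along its length. Bystander: not to be moved.
- jig: Feed jig, fixed; place and yaw vary. Origin: underside, at the bridge's middle. Its y axis runs along the channel to the gate end (robot's left); feeding goes towards -y. Board: 90 mm wide, top at z = 12 mm, from y = +210 to -250 mm, no side rails. Cast iron bridge over it: y -35 to +35 mm, 90 mm wide, roof top z = 60 mm, bolt heads to 64 mm.
- gap_mouth (a point): Centre, at board level, of the gap's mouth on the gate side: x 0, y +35, z 12 mm in the jig's frame. The gap is straight, 36 mm wide (x -18 to +18 mm), 34 mm high and 70 mm long. The gripper does not fit in it.
- end_stop (a point): Foot of the end stop's face, at board level: x 0, y -220, z 12 mm in the jig's frame. The stop is a block across the board, its top at z = 46 mm. With the slim offcut against it, the offcut's centre is at y -110 mm and its rear end at y 0, under the bridge: out of reach of a push from the gate end.
- gate (a joint): Oak gate's angle, rad: 0 = shut across the gap's mouth (at a stop), growing counter-clockwise seen from above to 2.2 as it opens. Starts 1.6 to 2.0. Upright hinge line at x -85, y +47 mm in the jig's frame; shut, the gate points from it along the jig's +x. 125 mm long, 12 thick, z 16 to 58 mm. Light friction (0.5 N at the knob), no spring: it stays where left.
- gate_knob (a point): Centre of the top of the gate's knob: an upright brass pin 16 mm in diameter on the gate's top edge, z = 58 to 86 mm, 105 mm from the hinge line; it can be gripped from above.
- mallet_head: Boxwood mallet head with brass end rings and brass sole, 73 mm thick, 230 mm long, lying on the right of the bench; origin under its centre, y along it. Bystander.
- ferrule: Steel ferrule, a tube 36 mm across and 32 mm tall, standing between robot and jig; origin at the centre of its underside. Bystander.
- wedge_block: Cast iron wedge block about 50 x 90 x 40 mm beyond the jig; origin under its centre. Bystander.
- hammer: Hammer lying beyond the jig. Bystander.
- wax_tin: Aluminium wax tin 70 mm across, 50 mm tall, on the left of the bench; origin under its centre. Bystander.
There are look-alikes about, which are no part of the job. Leave any blue or yellow look-alike of the slim_offcut alone.

How it is judged:
By the outcome, as a careful person would: the job done as asked, in the order asked, and still so for the second after the job is handed in, with the robot touching nothing.
It also fails if it takes over 72 s, if anything falls off the work surface, if the arm or the gripper's body presses on something with over 40 N, if the wrist force passes 120 N, or if a joint passes its speed limit or range.

### The arm

A 6-joint arm with a two-finger parallel gripper is mounted at the origin on the work surface. World frame = base frame: x ahead of the robot, y to its left, z up, the work surface at z = 0. Lengths are in m, angles in rad, forces in N, time in s.
With the tool pointing down it reaches from about 0.35 to 0.95 m from the base axis. Payload 17.4 kg.
Tool frame: the origin (TCP) lies at the very end of the fingers, on their centre line; the grasp point (between the pads) lies 19 mm behind it; z points along the fingers, y is the direction in which the jaws open and shut (so a half turn about z gives the same grasp; the last joint's range is limited). The gripper opens to 93 mm and grips with 3 to 60 N. Pads are 15 mm wide; open, the fingers measure 128 mm over their backs; the gripper's body (75 mm by 188 mm) begins 65 mm behind the grasp point.
Start: joints at [1.241, 0.116, 1.442, -0, 1.584, -0.038], TCP at [0.194, 0.646, 0.219] pointing down, gripper open.
Joint ranges: [-2.83, 2.83], [-0.83, 2.19], [0.07, 2.5], [-1.14, 4.28], [0.01, 3], [-2.97, 2.97]. Speed limits (rad/s): [1.89, 1.89, 2.22, 3.14, 3.14, 3.14].

### API

Orientations are given as a unit quaternion [x, y, z, w].
In Python, from cell import ctrl, eyes gives the robot as it stands.
- The arm moves only by the tool carry_out, never from a script. Its argument "moves" is a list of rows, each a list of 4 numbers: the shift along the tool's x, y, z in mm, then the turn about the tool's z in degrees. In form: [[x, y, z, yaw], ...]. A call has 1 to 5 rows; each row is the pose to reach, as a shift and turn from the pose measured when the call began, along the tool's axes at that moment; what a row does not reach only later rows make up. A row lasts 1/12 s, in which the tool goes at most 41.7 mm and 7.16 degrees, less where a joint would pass 70% of its speed; a pose out of reach is approached as far as the arm can. A call with a gripper value outside its range is refused whole. "hand" is the finger opening in mm, from 0 to 93, set as the call begins (left out, the last holds). The fingers move at their own pace and stop on an object; the grip force is fixed at half the most. Time passes only in rows, so rows that repeat a pose let the fingers close. It gives the time, the measured TCP pose, the force and the opening at its end, in the units of the state.
- ctrl.get_obs(): the state, without advancing time (a new reading comes with each control period).
- eyes.get_image(name): name is "scene" or "top"; returns a dict with "img" (400x640x3 uint8, red, green, blue), "range_z" (400x640 float32, m along the optical axis (not along the pixel's ray), 0 where there is no reading), "vertical_fov" (degrees; the focal length in pixels is half the picture's height over the tangent of half this angle, whatever the lens; pixels are square), "cx", "cy" (the principal point, pixels), "eye" and "orientation" of the camera in the world. Camera axes: x right, y down, z forward; pixel columns grow to the right and rows downward; lengths in m; the calibration is good to about 2 mm. A picture is of the moment at which its call begins.
- ctrl.hand_in(): hands the job in, once; it reports no verdict.
The state is a dict: "time": time; "q": joint angles; "joint_velocities": joint speeds; "joint_efforts": joint torques, N m; "position": TCP position; "tool_rot": TCP orientation; "ft_force": force on the tool from outside, world axes, zero at the start; "wrist_torque": the same for the moment, N m; "finger_gap": opening from 0.0 (shut) to 1.0 (fully open).
Only numpy, scipy, OpenCV 4.12 (cv2) and the standard library are available. Lean on these libraries where they do the work, as an engineer would, in place of code of your own. Each camera call takes 0.05 s, during which the arm holds its last target. There are 200 camera calls.

## Working session

There is one attempt and no reset: what is moved stays moved. The work goes in short steps, Python scripts to look and compute and a tool call to move; the robot and the scene stay as the last step left them, time stands still between calls to the robot, and variables do not carry over. Pictures are saved under pics/ and viewed, about 8 in all and at most 12, crops included, and the job is handed in when it is done.

Besides the shell and the picture viewer there is one more tool, called after "Emit:" as name([rows], argument=value, ...), one row to a line, values as JSON. carry_out: Moves the arm, as the interface text tells. Its arguments: {"type":"object","properties":{"moves":{"type":"array","items":{"type":"array","items":{"type":"number"}}},"hand":{"type":"number"}},"required":["moves"]}

```bash
mkdir -p pics; cat > h.py <<'E'
import numpy as np, cv2
from cell import ctrl, eyes
from scipy.spatial.transform import Rotation as R
def cam(n):
    d=eyes.get_image(n); d['f']=200/np.tan(np.radians(d['vertical_fov'])/2)
    o=np.array(d['orientation']); d['R']=R.from_quat(o).as_matrix() if o.size==4 else o
    d['eye']=np.array(d['eye']); return d
def cloud(d):
    v,u=np.mgrid[0:400,0:640]; z=d['range_z']
    p=np.stack([(u-d['cx'])/d['f']*z,(v-d['cy'])/d['f']*z,z],-1)
    return p@d['R'].T+d['eye']
def plane(d,u,v,h):
    r=d['R']@np.array([(u-d['cx'])/d['f'],(v-d['cy'])/d['f'],1]); return d['eye']+r*(h-d['eye'][2])/r[2]
def save(n,im,s=1):
    cv2.imwrite('pics/'+n+'.png',cv2.resize(im[...,::-1],None,fx=s,fy=s,interpolation=cv2.INTER_CUBIC))
def tool(dx):  # world vector -> tool axes, mm
    o=ctrl.get_obs(); return R.from_quat(o['tool_rot']).inv().apply(dx)*1000
E
python3 - <<'E'
from h import *
for n in('top','scene'):
    d=cam(n); save(n+'1',d['img']); print(n,d['eye'],d['R'].round(3).tolist(),d['f'],d['cx'],d['cy'],(d['range_z']>0).mean())
o=ctrl.get_obs(); print(o)
E
```

```text
top [0.33601513 0.02176165 1.75643831] [[0.026, -0.995, 0.101], [-1.0, -0.027, -0.009], [0.011, -0.101, -0.995]] 490.28493943607134 319.7089270220469 193.4390185380215 0.99612109375
scene [1.36834755 0.41122613 0.68978113] [[-0.431, 0.51, -0.744], [0.902, 0.232, -0.363], [-0.012, -0.828, -0.56]] 389.2231685873448 320.9772668304014 196.58157743518007 0.9960390625
{'time': 0.1, 'q': array([ 1.24120275e+00,  1.16417688e-01,  1.44217273e+00,  2.53566023e-05,
        1.58404623e+00, -3.78223024e-02]), 'joint_velocities': array([-0.00023325, -0.00211485, -0.00148905, -0.00162287, -0.00017112,
       -0.00038114]), 'joint_efforts': array([ 1.09255227e-03, -7.22889519e+01, -6.23860931e+01,  7.81261199e-02,
        2.27570435e-02, -1.86081508e-05]), 'position': array([0.19411733, 0.64628744, 0.21800871]), 'tool_rot': array([ 1.45368539e-01,  9.89377438e-01, -5.10897837e-04, -1.07820521e-04]), 'ft_force': array([-0.49673898,  0.481141  , -0.04462607]), 'wrist_torque': array([ 0.03021298,  0.0074067 , -0.00844932]), 'finger_gap': 0.9985738377870718}
```

View pics/top1.png

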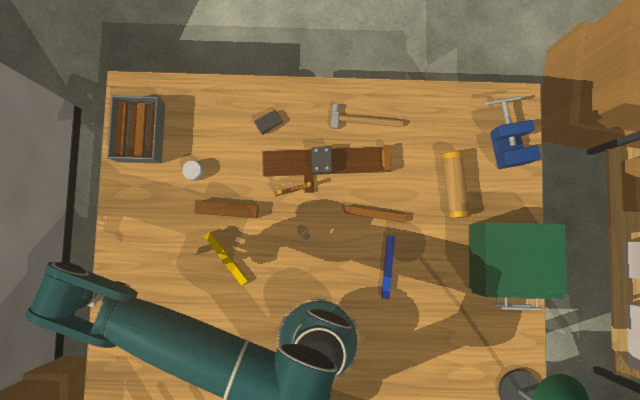

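View pics/scene1.png

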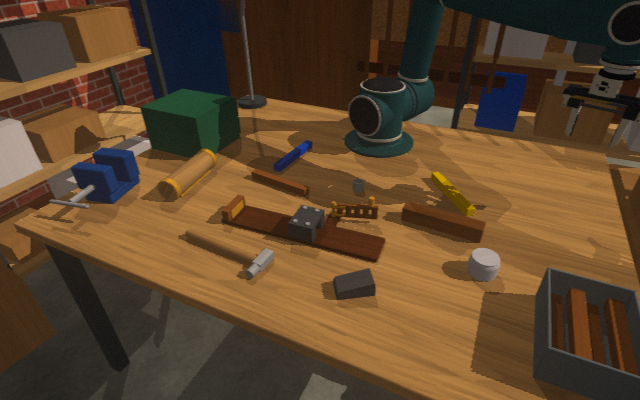

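Top view: the offcut candidates are the thin hickory bar (376,213), the thicker hickory bar (226,208), a blue bar (388,267), a yellow bar (226,258) and bars in the crate (137,128). The thin brown bar at (376,213) should be the slim offcut. The jig's bridge is at (321,160), its end stop at (387,157), and the gate runs from (310,188) to (277,190).

```bash
python3 - <<'E'
from h import *
T=cam('top');S=cam('scene')
save('crop2',np.vstack([T['img'][140:230,180:420],S['img'][165:255,215:455]]),3)
def show(nm,P,m):
    q=P[m]; 
    if len(q)<8: print(nm,len(q));return
    r=cv2.minAreaRect((q[:,:2]*1000).astype(np.float32)); 
    print(nm,len(q),'ctr',np.round(r[0],1),'size',np.round(r[1],1),'ang',round(r[2],1),'z pct',np.percentile(q[:,2]*1000,[5,50,95]).round(1))
for nm,d in(('top',T),('scene',S)):
    P=cloud(d); hsv=cv2.cvtColor(d['img'],cv2.COLOR_RGB2HSV)
    x,y,z=P[...,0],P[...,1],P[...,2]
    tab=(abs(z)<.02)&(x>.3)&(x<.9)&(abs(y)<.6); print(nm,'table z',np.percentile(z[tab],[10,50,90]))
    for lab,lo,hi in(('low',.006,.018),('bar',.018,.034),('thk',.036,.05),('high',.05,.095)):
        m=((z>lo)&(z<hi)&(x>.33)&(x<.95)&(abs(y)<.5)).astype(np.uint8)
        n,L,st,c=cv2.connectedComponentsWithStats(m)
        for i in range(1,n):
            if st[i,4]>25: show(f'{nm} {lab} px{c[i].round()}',P,L==i)
E
```

```text
top table z [-0.00379149  0.00187478  0.00857736]
top low px[380. 125.] 27 ctr [ 770.2 -207.6] size [13.2 62.3] ang 4.6 z pct [ 6.5 13.1 16.5]
top low px[287. 164.] 1109 ctr [622.5 128.2] size [217.8 120.8] ang 82.1 z pct [ 7.1 12.7 17.3]
top low px[356. 160.] 1045 ctr [ 636.6 -118.7] size [106.  198.1] ang 1.6 z pct [ 7.7 12.9 17.3]
top low px[310. 189.] 49 ctr [526.8  40.9] size [26.9 44.4] ang 19.7 z pct [ 6.4 12.8 17.5]
top bar px[360. 119.] 526 ctr [ 790.6 -155.7] size [258.3  87. ] ang 87.4 z pct [19.2 24.9 31.7]
top bar px[273. 118.] 152 ctr [773.5 192.3] size [54.7 69.1] ang 27.4 z pct [20.8 28.5 33.5]
top bar px[375. 214.] 429 ctr [ 445.4 -191.7] size [221.1  26.5] ang 83.0 z pct [20.6 26.8 32.7]
top bar px[210. 238.] 78 ctr [341.3 386.3] size [48.5 27.1] ang 40.0 z pct [22.3 27.4 32.3]
top bar px[390. 241.] 76 ctr [ 349.9 -245.8] size [26.1 37.7] ang 85.6 z pct [20.7 27.8 31.1]
top thk px[262. 124.] 111 ctr [758.2 214.2] size [50.7 51.9] ang 32.4 z pct [36.5 40.2 47.4]
top thk px[386. 158.] 137 ctr [ 644.5 -224.9] size [89.2 25.4] ang 3.2 z pct [38.2 45.  49.5]
top thk px[1
[... 3553 characters left out ...]
19.7 z pct [38.  43.5 49.7]
scene thk px[301. 231.] 119 ctr [675.4  11.6] size [21.3 70.1] ang 19.9 z pct [36.6 43.6 49. ]
scene thk px[484. 263.] 267 ctr [594.  461.7] size [53.2 67.9] ang 20.0 z pct [37.2 44.6 49.8]
scene thk px[365. 278.] 221 ctr [757.8 220.4] size [52.3 33.3] ang 34.8 z pct [36.2 38.5 41.4]
scene high px[186. 169.] 842 ctr [ 559.5 -462.8] size [235.3  65.8] ang 2.8 z pct [52.3 66.4 73.2]
scene high px[357. 205.] 270 ctr [528.7 103.8] size [ 17.9 129.4] ang 16.8 z pct [51.1 58.  85.2]
scene high px[305. 218.] 616 ctr [634.1   5.7] size [92.7 71.2] ang 3.4 z pct [53.6 60.3 64.2]
scene high px[485. 256.] 274 ctr [586.6 459.4] size [60.7 61.2] ang 24.2 z pct [50.1 50.9 52.8]
```

View pics/crop2.png

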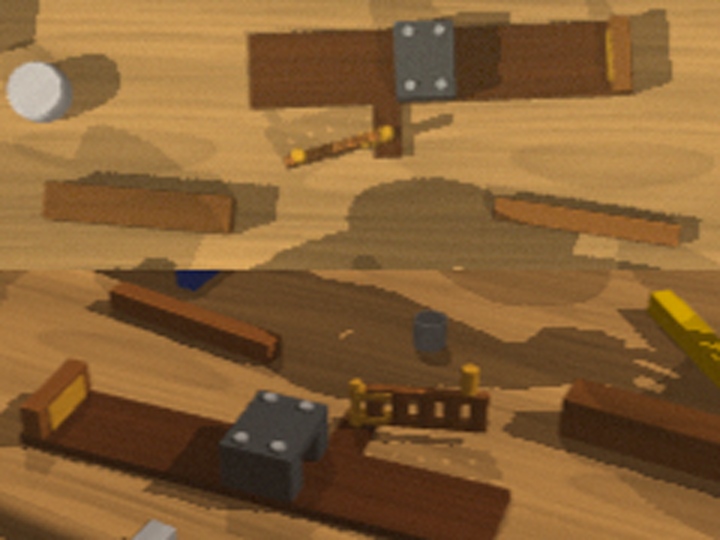

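Checks: the bar at (376,213) has a 221 x 26.5 mm top at z = 26, so it is the slim offcut. The one at (225,209) is 44 mm thick with its top at z = 45. I'm moving over now.

Emit:
carry_out([
  [-23,-34,3,0],
  [-46,-68,6,0],
  [-69,-102,9,0],
  [-92,-136,12,0],
  [-115,-170,15,0],
])

```text
time: 0.62
position: [0.2554, 0.4486, 0.2028]
tool_rot: [0.145, 0.989, -0.0, -0.0]
ft_force: [1.1, -1.1, -0.3]
finger_gap: 0.997
```

Emit:
carry_out([
  [-23,-34,3,0],
  [-46,-68,6,0],
  [-69,-102,9,0],
  [-92,-136,12,0],
  [-115,-170,15,0],
])

```text
time: 1.03
position: [0.3166, 0.2509, 0.1878]
tool_rot: [0.145, 0.989, -0.0, 0.0]
ft_force: [1.3, -0.0, 1.2]
finger_gap: 1.002
```

Emit:
carry_out([
  [-23,-34,3,0],
  [-46,-68,6,0],
  [-69,-102,9,0],
  [-92,-136,12,0],
  [-115,-170,15,0],
])

```text
time: 1.45
position: [0.378, 0.0531, 0.1731]
tool_rot: [0.145, 0.989, -0.0, 0.001]
ft_force: [0.6, 0.6, -0.3]
finger_gap: 1.001
```

Emit:
carry_out([
  [-23,-34,3,0],
  [-46,-68,6,0],
  [-69,-102,9,0],
  [-92,-136,12,0],
  [-115,-170,15,0],
])

```text
time: 1.87
position: [0.4395, -0.1452, 0.1582]
tool_rot: [0.145, 0.989, -0.0, 0.001]
ft_force: [0.4, 0.9, -0.2]
finger_gap: 0.999
```

Emit:
carry_out([
  [0,0,0,7],
  [0,0,0,14],
  [0,0,0,21],
  [0,0,0,28],
  [0,0,0,35],
])

```text
time: 2.28
position: [0.4394, -0.1453, 0.1581]
tool_rot: [0.439, 0.899, 0.0, 0.001]
ft_force: [-0.2, 0.2, -0.3]
finger_gap: 1.0
```

Emit:
carry_out([
  [0,0,0,7],
  [0,0,0,14],
  [0,0,0,21],
  [0,0,0,28],
  [0,0,0,35],
])

```text
time: 2.7
position: [0.4393, -0.1453, 0.158]
tool_rot: [0.691, 0.723, 0.0, 0.001]
ft_force: [0.3, -0.2, 0.1]
finger_gap: 1.002
```

```bash
cat >> h.py <<'E'
def go(x,y,z,jaw=None):  # mm target; jaw angle world deg -> tool shift, yaw
    o=ctrl.get_obs(); Q=R.from_quat(o['tool_rot']); s=Q.inv().apply(np.array([x,y,z])-o['position']*1000)
    a=Q.as_matrix()[:,1]; c=np.degrees(np.arctan2(a[1],a[0])); t=0 if jaw is None else -((jaw-c+90)%180-90)
    print('pos',(o['position']*1000).round(1),'jaw',round(c,1),'move',s.round(1),'yaw',round(t,1),'t',round(o['time'],2),'F',np.round(o['ft_force'],1))
E
python3 - <<'E'
from h import *
T=cam('top');S=cam('scene')
def rect(P,m,nm):
    n,L,st,c=cv2.connectedComponentsWithStats(m.astype(np.uint8))
    if n<2: return
    k=1+st[1:,4].argmax(); q=P[L==k]; r=cv2.minAreaRect((q[:,:2]*1000).astype(np.float32)); print(nm,st[k,4],np.round(r[0],1),np.round(r[1],1),round(r[2],1),(np.median(q,0)*1000).round(1))
for nm,d in(('T',T),('S',S)):
    P=cloud(d); x,y,z=P[...,0],P[...,1],P[...,2]
    b=lambda *a:(x>a[0])&(x<a[1])&(y>a[2])&(y<a[3])&(z>a[4])&(z<a[5])
    e=.003 if nm=='S' else .007
    rect(P,b(.4,.5,-.33,-.07,.026-e,.026+e),nm+' slim')
    rect(P,b(.57,.7,-.04,.05,.061-e,.066+e),nm+' bridge')
    rect(P,b(.58,.71,-.26,-.19,.046-e,.046+e),nm+' stop')
    rect(P,b(.48,.56,.02,.2,.072,.095),nm+' knob')
    m=b(.53,.72,-.22,.24,.012-e,.012+e)
    A=[];B=[]
    for yy in list(np.arange(-.19,-.045,.01))+list(np.arange(.07,.2,.01)):
        s=x[m&(abs(y-yy)<.006)]
        if len(s)>20: A.append((yy,s.max()));B.append((yy,s.min()))
    for E in(A,B):
        E=np.array(E); p=np.polyfit(E[:,0],E[:,1],1); r=E[:,1]-np.polyval(p,E[:,0]); k=abs(r)<.006; p=np.polyfit(E[k,0],E[k,1],1); print(nm,'edge slope deg',np.degrees(np.arctan(p[0])).round(2),'x@y=6mm',(np.polyval(p,.006)*1000).round(1),k.sum(),len(k))
go(451,-161,60,-7)
E
```

```text
T slim 19 [458.5 -86. ] [21.2 10.7] 0.8 [458.4 -87.3  26.7]
T bridge 479 [629.    6.4] [89.9 69.6] 4.6 [628.2   5.9  61.9]
T stop 157 [ 643.9 -224.6] [90.2 24.8] 4.2 [ 641.6 -224.1   46.2]
T knob 18 [509.  147.9] [15.  12.1] 47.0 [509.7 147.1  86.5]
T edge slope deg -0.13 x@y=6mm 716.0 24 28
T edge slope deg -4.48 x@y=6mm 546.7 10 28
S slim 302 [ 449.6 -192. ] [217.8  32.4] 83.0 [ 452.9 -183.    26.2]
S bridge 527 [634.4   5.8] [91.3 70.5] 4.7 [636.8   7.   60.6]
S stop 147 [ 649.2 -226.1] [90.6 23.5] 4.5 [ 650.1 -225.7   46.2]
S knob 39 [514.9 146.9] [14.2 14.6] 73.5 [517.7 147.5  81.6]
S edge slope deg -3.74 x@y=6mm 679.1 28 28
S edge slope deg -3.91 x@y=6mm 588.3 26 28
pos [ 439.3 -145.3  158. ] jaw 2.8 move [-16.2  10.8  98. ] yaw 9.8 t 2.8 F [-0.3 -0.  -0.8]
```

Emit:
carry_out([
  [-16,8,0,5],
  [-16,8,0,10],
  [-16,8,35,10],
  [-16,8,70,10],
  [-16,8,100,10],
], hand=60)

```text
time: 3.22
position: [0.4479, -0.1609, 0.0563]
tool_rot: [0.748, 0.663, 0.0, 0.001]
ft_force: [-0.4, 1.0, 0.5]
finger_gap: 0.689
```

```bash
python3 - <<'E'
from h import *
S=cam('scene'); save('pre3',S['img'][110:260,200:400],4)
go(449,-161,5,-7)
E
```

```text
pos [ 445.6 -159.9   50.5] jaw -6.9 move [-0.8  3.8 45.5] yaw 0.1 t 3.27 F [-2.5  2.3 -7.8]
```

View pics/pre3.png

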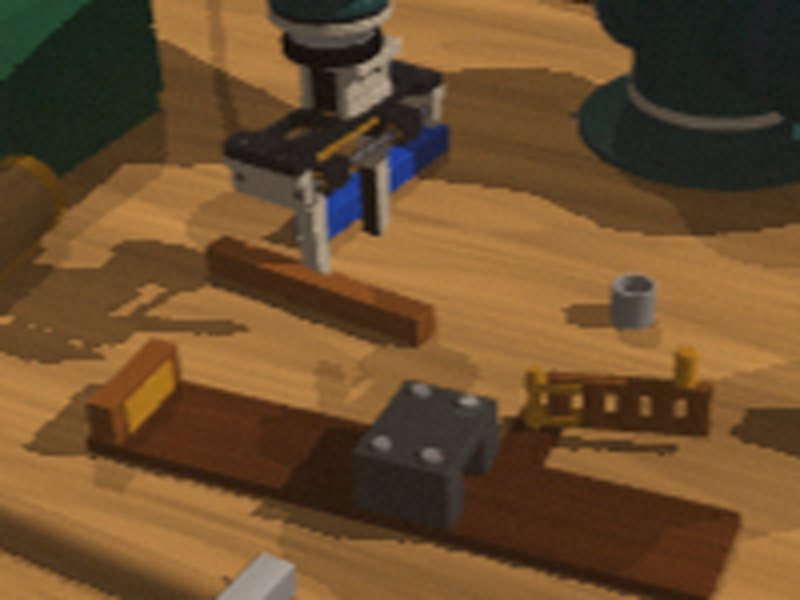

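The gripper straddles the slim bar just past its middle towards the gate end, with the fingers at crop (318,262) and (378,230). I'll descend and grip.

Emit:
carry_out([
  [-1,3,20,0],
  [-1,3,38,0],
  [-1,3,45,0],
  [-1,3,45,0],
])

```text
time: 3.6
position: [0.4476, -0.1609, 0.0048]
tool_rot: [0.748, 0.664, -0.002, -0.003]
ft_force: [0.1, 0.3, 0.1]
finger_gap: 0.645
```

Emit:
carry_out([
  [0,0,0,0],
  [0,0,0,0],
  [0,0,0,0],
  [0,0,0,0],
  [0,0,0,0],
], hand=10)

```text
time: 4.02
position: [0.448, -0.161, 0.0055]
tool_rot: [0.748, 0.664, -0.001, -0.003]
ft_force: [0.8, -0.1, 0.4]
finger_gap: 0.336
```

Emit:
carry_out([
  [0,0,0,0],
  [0,0,0,0],
  [0,0,-20,0],
  [0,0,-60,0],
  [0,0,-100,0],
])

```text
time: 4.43
position: [0.4475, -0.1608, 0.1056]
tool_rot: [0.748, 0.664, -0.002, -0.004]
ft_force: [2.4, -0.6, -0.5]
finger_gap: 0.276
```

```bash
python3 - <<'E'
from h import *
import h
S=cam('scene');P=cloud(S);x,y,z=P[...,0],P[...,1],P[...,2]
o=ctrl.get_obs(); print(o['finger_gap']*93,o['position'],o['ft_force'])
m=(abs(x-.45)<.08)&(y>-.32)&(y<-.03)&(z>.05)&(z<.14); hs=cv2.cvtColor(S['img'],cv2.COLOR_RGB2HSV); m&=(hs[...,1]>120)&(hs[...,0]<20)
q=P[m]; print(len(q)); 
for yy in np.arange(-.3,-.04,.03):
    s=q[abs(q[:,1]-yy)<.01]
    if len(s): print(yy.round(2),len(s),(np.percentile(s[:,2],[2,98])*1000).round(),(np.percentile(s[:,0],[2,98])*1000).round())
print((q[:,1].min(),q[:,1].max()))
E
```

```text
25.78260769660469 [ 0.45054506 -0.16208425  0.11489984] [ 2.50028723 -1.54969687 10.13017749]
574
-0.3 30 [103. 128.] [428. 449.]
-0.27 50 [103. 128.] [427. 452.]
-0.24 55 [102. 128.] [431. 457.]
-0.21 52 [102. 129.] [435. 460.]
-0.18 13 [101. 128.] [455. 478.]
-0.15 43 [104. 130.] [437. 466.]
-0.12 59 [103. 128.] [448. 470.]
-0.09 85 [102. 128.] [448. 473.]
(np.float64(-0.30288563748613645), np.float64(-0.08121288308728025))
```

Emit:
carry_out([
  [0,0,0,-4],
  [0,0,0,-8],
  [0,0,0,-11],
  [0,0,0,-11],
  [0,0,0,-11],
])

```text
time: 4.9
position: [0.4505, -0.1621, 0.1147]
tool_rot: [0.681, 0.732, 0.0, 0.001]
ft_force: [0.3, -0.1, -0.4]
finger_gap: 0.278
```

Emit:
carry_out([
  [34,19,-2,0],
  [68,38,-4,0],
  [102,58,-6,0],
  [136,77,-8,0],
  [170,97,-10,0],
])

```text
time: 5.32
position: [0.5353, 0.0163, 0.1247]
tool_rot: [0.682, 0.731, 0.0, 0.001]
ft_force: [-1.1, -0.6, -1.6]
finger_gap: 0.279
```

Emit:
carry_out([
  [34,19,0,0],
  [68,38,0,0],
  [102,58,0,0],
  [136,77,0,0],
  [170,97,0,0],
])

```text
time: 5.73
position: [0.6206, 0.1948, 0.1243]
tool_rot: [0.683, 0.731, 0.0, 0.0]
ft_force: [0.9, -0.6, -1.3]
finger_gap: 0.277
```

Emit:
carry_out([
  [0,0,0,0],
  [0,0,0,0],
])

```text
time: 5.9
position: [0.6206, 0.1965, 0.123]
tool_rot: [0.682, 0.731, -0.001, -0.0]
ft_force: [-0.1, -1.5, -1.1]
finger_gap: 0.279
```

```bash
python3 - <<'E'
from h import *
u=np.array([-.068,.9977]);xx=np.array([.9977,.068]);J=np.array([631.5,6.])
p=J+189*u; go(*p,17,3.9)
S=cam('scene');T=cam('top');save('carry4',np.hstack([T['img'][100:250,220:420],S['img'][120:270,250:450]]),2)
for n,d in(('S',S),('T',T)):
    P=cloud(d);q=P.reshape(-1,3)*1000; hs=cv2.cvtColor(d['img'],cv2.COLOR_RGB2HSV).reshape(-1,3)
    q=q[(hs[:,1]>110)&(hs[:,0]<20)]; r=q[:,:2]-J; X=r@xx;Y=r@u
    zt=q[:,2]; k=(zt>90)&(zt<150)&(abs(X)<60)&(Y>20)&(Y<320); print(n,k.sum(),'zpct',np.percentile(zt[k],[3,50,97]).round(),'Y',Y[k].min().round(1),Y[k].max().round(1))
    for yy in range(50,280,20):
        s=k&(abs(Y-yy)<9)
        if s.sum()>3: print(yy,np.percentile(X[s],[3,97]).round(1),np.percentile(zt[s],[3,97]).round(),s.sum())
E
```

```text
pos [620.6 196.5 123. ] jaw 3.9 move [ -1.7  -2.  106. ] yaw 0.0 t 5.9 F [-0.1 -1.5 -1.1]
S 1098 zpct [120. 139. 145.] Y 49.2 269.4
50 [-5.5 18.4] [121. 145.] 46
70 [-6.2 18.5] [120. 145.] 97
90 [-6.3 19. ] [121. 145.] 93
110 [-5.5 18.3] [120. 146.] 99
130 [-5.1 18.4] [119. 145.] 94
150 [ 0.9 18.7] [120. 145.] 91
170 [ 2.6 18.1] [120. 145.] 86
190 [ 5.4 31.2] [118. 143.] 7
210 [-6.6 17.5] [120. 145.] 100
230 [-7.4 18.2] [121. 145.] 109
250 [-7.5 17.2] [120. 145.] 112
270 [-7.  17.8] [121. 145.] 61
T 212 zpct [122. 144. 149.] Y 50.6 261.2
50 [-13.2  12.3] [132. 150.] 24
70 [-12.9  12.6] [133. 149.] 46
90 [-12.4  10.6] [124. 149.] 39
110 [-12.9  11.5] [124. 149.] 43
130 [-12.1  12.6] [129. 149.] 13
150 [-13.4   9. ] [140. 149.] 10
250 [-14.2  -6.3] [119. 148.] 17
```

View pics/carry4.png

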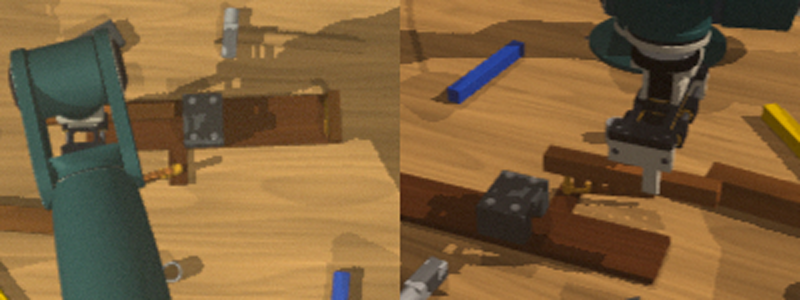

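The pictures show the bar held level above the gate end and in line with the channel. The bridge is at (203,118) in the top half and (512,205) in the scene half. Lowering it.

Emit:
carry_out([
  [-2,-2.5,35,0],
  [-2,-2.5,70,0],
  [-2,-2.5,95,0],
  [-2,-2.5,101,0],
  [-2,-2.5,101,0],
])

```text
time: 6.42
position: [0.6168, 0.1907, 0.0213]
tool_rot: [0.684, 0.73, -0.002, -0.0]
ft_force: [0.8, 0.3, -0.7]
finger_gap: 0.276
```

Emit:
carry_out([
  [0,0,2,0],
  [0,0,3,0],
  [0,0,3,0],
])

```text
time: 6.67
position: [0.6175, 0.1906, 0.02]
tool_rot: [0.684, 0.73, -0.001, 0.0]
ft_force: [0.3, -1.5, 0.7]
finger_gap: 0.276
```

```bash
cat >> h.py <<'E'
u=np.array([-.068,.9977]);xx=np.array([.9977,.068]);J=np.array([631.2,6.])
def jp(X,Y): return J+X*xx+Y*u
def near():
    o=ctrl.get_obs(); r=o['position'][:2]*1000-J; print('TCP jig',(r@xx).round(1),(r@u).round(1),'z',round(o['position'][2]*1000,1),'F',np.round(o['ft_force'],1),'gap',round(o['finger_gap']*93,1),'t',o['time'])
E
python3 - <<'E'
from h import *
near(); go(*jp(0,189),17,3.9)
S=cam('scene');save('low5',S['img'][170:270,280:430],5)
near()
E
```

```text
TCP jig -1.1 185.1 z 20.0 F [ 0.3 -1.5  0.7] gap 25.7 t 6.6667
pos [617.5 190.6  20. ] jaw 3.7 move [3.9 1.1 3. ] yaw -0.2 t 6.67 F [ 0.3 -1.5  0.7]
TCP jig -1.2 185.2 z 19.9 F [-0.1  0.  -0.9] gap 25.8 t 6.7167
```

View pics/low5.png

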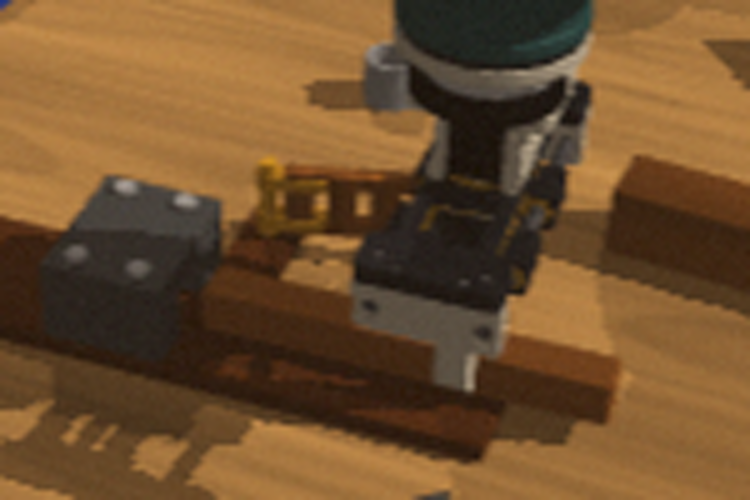

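The bar's front is just outside the gap mouth at crop (200,300) and lines up with it. I'll lower it to contact, then feed gently.

Emit:
carry_out([
  [0,1,2,0],
  [0,1,4,0],
  [0,1,4,0],
])

```text
time: 6.97
position: [0.6193, 0.1909, 0.0177]
tool_rot: [0.684, 0.73, 0.0, 0.001]
ft_force: [-3.5, -1.9, 13.3]
finger_gap: 0.276
```

Emit:
carry_out([
  [-6,0,0,0],
  [-12,0,0,0],
  [-18,0,0,0],
  [-24,0,0,0],
  [-30,0,0,0],
])

```text
time: 7.38
position: [0.6213, 0.1603, 0.0177]
tool_rot: [0.684, 0.73, 0.0, 0.001]
ft_force: [0.1, 1.1, 0.3]
finger_gap: 0.277
```

```bash
python3 - <<'E'
from h import *
near(); go(*jp(0,66),17,3.9)
S=cam('scene');T=cam('top')
for n,d in(('S',S),('T',T)):
    P=cloud(d);q=P.reshape(-1,3)*1000; r=q[:,:2]-J; X=r@xx;Y=r@u;z=q[:,2]
    for lo,hi in((31,45),):
        for yy in range(50,240,15):
            s=(z>lo)&(z<hi)&(abs(X)<40)&(abs(Y-yy)<8)
            if s.sum()>3: print(n,yy,np.percentile(X[s],[4,96]).round(1),np.percentile(z[s],[50,96]).round(1),s.sum())
    s=(z>31)&(z<45)&(abs(X)<30)&(Y>150)&(Y<300); print(n,'rear',Y[s].max() if s.any() else None)
E
```

```text
TCP jig 0.6 154.7 z 17.7 F [0.1 1.1 0.3] gap 25.8 t 7.3833
pos [621.3 160.3  17.7] jaw 3.7 move [-88.7  -0.4   0.8] yaw -0.2 t 7.38 F [0.1 1.1 0.3]
S 50 [-10.6  15.9] [38.  40.4] 45
S 65 [-8.2 16.2] [38.1 41.2] 49
S 80 [-9.1 16.4] [37.7 40.2] 47
S 95 [ 3.  17.3] [36.9 39.3] 23
S 110 [13.1 16.1] [35.8 38.8] 14
S 125 [12.5 16.5] [35.7 38.9] 14
S 140 [13.6 26.9] [35.9 38.8] 14
S 155 [27.3 30.9] [37.7 43.9] 25
S 170 [-8.1 27.9] [38.2 42.7] 38
S 185 [-9.4 16.6] [38.4 39.9] 54
S 200 [-7.2 15.8] [38.5 40. ] 50
S 215 [-8.  15.1] [38.1 40.5] 52
S 230 [-9.6 16.1] [37.3 39.7] 43
S rear 233.21211219928443
T 50 [-14.5  10.3] [39.6 43.9] 35
T 65 [-13.3  10.6] [39.8 43.3] 25
T 80 [-13.5   8.8] [40.3 43.4] 25
T 110 [-14.7   1.8] [38.4 43.4] 8
T 125 [-15.3   3.3] [38.  43.6] 10
T 215 [-14.4 -11.3] [36. 41.] 6
T rear 223.05353467221352
```

The bar rests on the board (top at 38 mm), its front is inside the gap, and it is centred to within 1 mm in both views. Feeding on.

Emit:
carry_out([
  [-10,-0.5,0,0],
  [-20,-0.5,0,0],
  [-30,-0.5,0,0],
  [-40,-0.5,0,0],
  [-50,-0.5,0,0],
])

```text
time: 7.9
position: [0.6241, 0.1087, 0.0177]
tool_rot: [0.684, 0.729, -0.0, 0.001]
ft_force: [0.7, 1.2, 0.1]
finger_gap: 0.28
```

Emit:
carry_out([
  [-10,0,0,0],
  [-20,0,0,0],
  [-30,0,0,0],
  [-38,0,0,0],
  [-38,0,0,0],
])

```text
time: 8.32
position: [0.6266, 0.0691, 0.0177]
tool_rot: [0.684, 0.729, -0.0, 0.001]
ft_force: [-0.2, -0.2, 0.4]
finger_gap: 0.276
```

```bash
cat >> h.py <<'E'
def bar():
    for n in('scene','top'):
        d=cam(n);q=cloud(d).reshape(-1,3)*1000; q[:,:2]-= [3.2,0] if n=='scene' else [-2.2,0]
        r=q[:,:2]-J; X=r@xx;Y=r@u;z=q[:,2]
        c=(z>32)&(z<44)&(abs(X)<20)
        for nm,s in(('far',c&(Y<-40)&(Y>-205)),('gate',c&(Y>40)&(Y<240))):
            if s.sum()>10: print(n,nm,s.sum(),'Y',Y[s].min().round(1),Y[s].max().round(1),'Xmid by Y',[(yy,round(np.percentile(X[s&(abs(Y-yy)<12)],[4,96]).mean(),1)) for yy in range(-200,240,20) if (s&(abs(Y-yy)<12)).sum()>8],'ztop',np.percentile(z[s],50).round(1))
E
python3 - <<'E'
from h import *
near(); bar()
E
```

```text
TCP jig -0.3 63.3 z 17.7 F [-0.2 -0.2  0.4] gap 25.7 t 8.3167
scene far 72 Y -77.1 -47.9 Xmid by Y [(-80, np.float64(-0.3)), (-60, np.float64(-0.8))] ztop 38.2
scene gate 236 Y 40.2 142.6 Xmid by Y [(60, np.float64(0.9)), (80, np.float64(-0.6)), (100, np.float64(-0.1)), (120, np.float64(0.3)), (140, np.float64(-0.7))] ztop 38.1
top far 65 Y -75.4 -42.7 Xmid by Y [(-80, np.float64(-0.9)), (-60, np.float64(-0.5)), (-40, np.float64(-1.2))] ztop 39.3
top gate 18 Y 106.7 124.0 Xmid by Y [(120, np.float64(-7.4))] ztop 38.0
```

```bash
python3 - <<'E'
from h import *
d=cam('scene');q=cloud(d).reshape(-1,3)*1000; q[:,0]-=3.2; r=q[:,:2]-J;X=r@xx;Y=r@u;z=q[:,2]
for yy in range(10,125,5):
    s=(abs(Y-yy)<2.5)&(z>20)&(z<260)&(X>14)&(X<120)
    if s.sum(): print(yy,s.sum(),'zmin..',np.sort(z[s])[:3].round(),'X',X[s].min().round(),X[s].max().round(), 'hi',z[s].max().round())
save('push6',d['img'][150:280,250:430],4)
E
```

```text
10 24 zmin.. [21. 21. 27.] X 35.0 46.0 hi 62.0
15 26 zmin.. [23. 25. 28.] X 35.0 45.0 hi 62.0
20 24 zmin.. [21. 21. 23.] X 35.0 45.0 hi 61.0
25 23 zmin.. [28. 31. 32.] X 20.0 46.0 hi 242.0
30 69 zmin.. [21. 23. 23.] X 15.0 90.0 hi 256.0
35 98 zmin.. [21. 21. 21.] X 14.0 93.0 hi 259.0
40 74 zmin.. [105. 106. 107.] X 17.0 94.0 hi 259.0
45 99 zmin.. [103. 105. 105.] X 14.0 92.0 hi 258.0
50 142 zmin.. [103. 106. 106.] X 14.0 92.0 hi 257.0
55 97 zmin.. [27. 31. 45.] X 14.0 93.0 hi 260.0
60 115 zmin.. [29. 32. 35.] X 14.0 92.0 hi 258.0
65 123 zmin.. [22. 30. 31.] X 14.0 94.0 hi 260.0
70 120 zmin.. [28. 30. 31.] X 15.0 92.0 hi 259.0
75 114 zmin.. [25. 26. 28.] X 15.0 92.0 hi 259.0
80 119 zmin.. [103. 104. 107.] X 14.0 93.0 hi 259.0
85 153 zmin.. [104. 105. 107.] X 14.0 92.0 hi 260.0
90 138 zmin.. [ 26. 104. 105.] X 14.0 93.0 hi 258.0
95 125 zmin.. [ 20. 103. 103.] X 14.0 94.0 hi 259.0
100 124 zmin.. [104. 105. 106.] X 14.0 92.0 hi 260.0
105 36 zmin.. [220. 221. 222.] X 14.0 23.0 hi 260.0
110 1 zmin.. [237.] X 16.0 16.0 hi 237.0
```

View pics/push6.png

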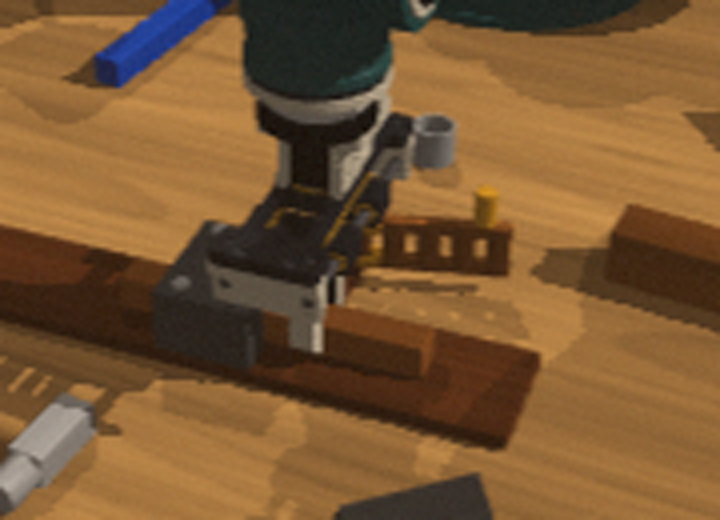

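The front pokes out about 42 mm beyond the bridge and the bar is straight. Now I'll let go, rise, cross over the bridge and come down at jig y ≈ -61.

Emit:
carry_out([
  [0,0,0,0],
  [0,0,0,0],
  [0,0,0,0],
  [0,0,0,0],
  [0,0,-15,0],
], hand=50)

```text
time: 8.88
position: [0.6251, 0.0709, 0.0304]
tool_rot: [0.684, 0.729, -0.002, -0.001]
ft_force: [-0.9, -0.2, -0.9]
finger_gap: 0.528
```

Emit:
carry_out([
  [0,0,-30,0],
  [0,0,-55,0],
  [0,0,-65,0],
  [-30,0,-65,0],
  [-60,0,-65,0],
])

```text
time: 9.3
position: [0.6295, 0.0114, 0.0972]
tool_rot: [0.683, 0.73, -0.001, 0.0]
ft_force: [0.2, 0.1, -0.8]
finger_gap: 0.538
```

Emit:
carry_out([
  [-30,0,0,0],
  [-58,0,0,0],
  [-63,0,0,0],
  [-63,0,0,0],
])

```text
time: 9.63
position: [0.6338, -0.0529, 0.0976]
tool_rot: [0.684, 0.73, -0.001, 0.0]
ft_force: [0.1, -0.3, -0.0]
finger_gap: 0.534
```

```bash
python3 - <<'E'
from h import *
near(); go(*jp(-.3,-61),18,3.9); bar()
E
```

```text
TCP jig -1.4 -58.9 z 97.6 F [ 0.1 -0.3 -0. ] gap 49.7 t 9.6333
pos [633.8 -52.9  97.6] jaw 3.7 move [-1.9  1.2 79.6] yaw -0.2 t 9.63 F [ 0.1 -0.3 -0. ]
scene far 66 Y -76.0 -48.2 Xmid by Y [(-80, np.float64(0.1)), (-60, np.float64(-0.5))] ztop 37.7
scene gate 304 Y 40.0 143.6 Xmid by Y [(40, np.float64(-0.2)), (60, np.float64(-0.5)), (80, np.float64(-0.3)), (100, np.float64(-0.4)), (120, np.float64(-0.6)), (140, np.float64(0.5))] ztop 38.1
top gate 179 Y 41.6 141.5 Xmid by Y [(40, np.float64(-0.8)), (60, np.float64(-0.7)), (80, np.float64(-1.2)), (100, np.float64(-0.6)), (120, np.float64(0.2)), (140, np.float64(-0.9))] ztop 38.8
```

Emit:
carry_out([
  [-2,1,35,0],
  [-2,1,65,0],
  [-2,1,79,0],
  [-2,1,79,0],
])

```text
time: 10.07
position: [0.6329, -0.0516, 0.015]
tool_rot: [0.683, 0.731, -0.002, -0.002]
ft_force: [-0.2, 0.4, -0.2]
finger_gap: 0.54
```

Emit:
carry_out([
  [0,0,0,0],
  [0,0,0,0],
  [0,0,0,0],
  [0,0,0,0],
  [0,0,0,0],
], hand=10)

```text
time: 10.48
position: [0.6336, -0.0516, 0.0164]
tool_rot: [0.683, 0.731, -0.002, -0.001]
ft_force: [0.7, 1.2, 6.9]
finger_gap: 0.278
```

Emit:
carry_out([
  [0,0,0,0],
  [-8,0,0,0],
  [-16,0,0,0],
  [-24,0,0,0],
  [-32,0,0,0],
])

```text
time: 10.9
position: [0.6358, -0.0846, 0.0165]
tool_rot: [0.683, 0.73, -0.002, -0.001]
ft_force: [0.1, 1.4, 1.1]
finger_gap: 0.275
```

```bash
python3 - <<'E'
from h import *
near(); bar(); go(*jp(-.3,-190),18,3.9)
E
```

```text
TCP jig -1.6 -90.7 z 16.5 F [0.1 1.4 1.1] gap 25.6 t 10.9
scene far 117 Y -96.0 -49.2 Xmid by Y [(-100, np.float64(-10.9)), (-80, np.float64(-0.7)), (-60, np.float64(-0.2))] ztop 38.4
scene gate 205 Y 40.0 111.4 Xmid by Y [(40, np.float64(-1.8)), (60, np.float64(-0.0)), (80, np.float64(-0.6)), (100, np.float64(-0.2)), (120, np.float64(0.7))] ztop 37.9
top far 33 Y -61.2 -42.6 Xmid by Y [(-60, np.float64(-1.9)), (-40, np.float64(-3.0))] ztop 38.9
top gate 117 Y 41.8 109.8 Xmid by Y [(40, np.float64(-2.7)), (60, np.float64(-0.7)), (80, np.float64(-0.6)), (100, np.float64(-1.0))] ztop 38.5
pos [635.8 -85.2  16.5] jaw 3.8 move [-98.7   1.4  -1.5] yaw -0.1 t 11.0 F [-0.7 -1.4  0.7]
```

Emit:
carry_out([
  [-10,0,0,0],
  [-20,0.5,0,0],
  [-30,0.5,0,0],
  [-40,1,0,0],
  [-50,1,0,0],
])

```text
time: 11.42
position: [0.6402, -0.1362, 0.0165]
tool_rot: [0.683, 0.73, -0.002, -0.001]
ft_force: [0.3, 1.6, 0.2]
finger_gap: 0.278
```

Emit:
carry_out([
  [-10,0,0,0],
  [-20,0,0,0],
  [-30,0,0,0],
  [-40,0,0,0],
  [-46,0,0,0],
])

```text
time: 11.83
position: [0.6433, -0.1834, 0.0165]
tool_rot: [0.684, 0.73, -0.002, -0.001]
ft_force: [-0.1, 2.3, 0.9]
finger_gap: 0.279
```

Emit:
carry_out([
  [-2,0,0,0],
  [-4,0,0,0],
  [-6,0,0,0],
  [-7,0,0,0],
  [-8,0,0,0],
])

```text
time: 12.25
position: [0.6438, -0.1912, 0.0165]
tool_rot: [0.683, 0.73, -0.002, -0.001]
ft_force: [-1.0, 1.5, 0.8]
finger_gap: 0.28
```

```bash
python3 - <<'E'
from h import *
near(); bar(); near()
E
```

```text
TCP jig -0.8 -197.6 z 16.5 F [-1.   1.5  0.8] gap 26.1 t 12.25
scene far 367 Y -204.8 -48.6 Xmid by Y [(-200, np.float64(-0.8)), (-180, np.float64(0.1)), (-160, np.float64(-0.6)), (-140, np.float64(-1.0)), (-120, np.float64(0.4)), (-100, np.float64(0.1)), (-80, np.float64(-0.6)), (-60, np.float64(-0.4)), (-40, np.float64(0.4))] ztop 38.1
top far 179 Y -175.3 -42.6 Xmid by Y [(-160, np.float64(-1.2)), (-120, np.float64(-1.1)), (-100, np.float64(-1.0)), (-80, np.float64(-1.0)), (-60, np.float64(-0.3)), (-40, np.float64(0.8))] ztop 39.1
TCP jig -0.8 -197.8 z 16.5 F [ 0.7 -0.3 -0.1] gap 25.9 t 12.35
```

Emit:
carry_out([
  [-1,0,0,0],
  [-2,0,0,0],
  [-3,0,0,0],
  [-4,0,0,0],
  [-4,0,0,0],
])

```text
time: 12.77
position: [0.6441, -0.1956, 0.0165]
tool_rot: [0.684, 0.73, -0.002, -0.001]
ft_force: [-1.0, -0.7, 0.4]
finger_gap: 0.278
```

Emit:
carry_out([
  [-1,0,0,0],
  [-2,0,0,0],
  [-3,0,0,0],
  [-3,0,0,0],
])

```text
time: 13.1
position: [0.6441, -0.1958, 0.0165]
tool_rot: [0.683, 0.73, -0.001, -0.003]
ft_force: [-5.1, 22.9, 7.2]
finger_gap: 0.274
```

Force rose to 23 N with the TCP at y ≈ -202, so the bar's end is on the stop. Releasing and rising.

Emit:
carry_out([
  [0,0,0,0],
  [0,0,0,0],
  [0,0,0,0],
  [0,0,0,0],
  [0,0,-10,0],
], hand=50)

```text
time: 13.52
position: [0.6432, -0.1959, 0.0248]
tool_rot: [0.683, 0.73, -0.001, -0.004]
ft_force: [-1.0, -0.4, -0.3]
finger_gap: 0.533
```

Emit:
carry_out([
  [0,0,-25,0],
  [0,0,-50,0],
  [0,0,-85,0],
  [0,0,-110,0],
  [0,0,-115,0],
])

```text
time: 13.93
position: [0.6456, -0.1971, 0.1462]
tool_rot: [0.684, 0.73, 0.0, -0.001]
ft_force: [0.3, -0.0, 0.8]
finger_gap: 0.542
```

```bash
python3 - <<'E'
from h import *
near(); bar()
for n in('scene','top'):
    d=cam(n);q=cloud(d).reshape(-1,3)*1000; q[:,:2]-= [3.2,0] if n=='scene' else [-2.2,0]
    r=q[:,:2]-J;X=r@xx;Y=r@u;z=q[:,2]
    s=(z>75)&(z<95)&(X<-60)&(X>-150)&(Y>50)&(Y<200); print(n,'knob jig',np.median(X[s]).round(1),np.median(Y[s]).round(1),s.sum(),(np.median(q[s],0)).round(1))
    if n=='scene': save('drawn7',d['img'][160:270,210:390],4)
go(*jp(-110,149),130)
E
```

```text
TCP jig 0.5 -203.6 z 146.2 F [ 0.3 -0.   0.8] gap 50.4 t 13.9333
scene far 373 Y -204.7 -48.6 Xmid by Y [(-200, np.float64(-0.4)), (-180, np.float64(-0.0)), (-160, np.float64(-0.4)), (-140, np.float64(-1.2)), (-120, np.float64(-0.6)), (-100, np.float64(-1.2)), (-80, np.float64(-0.5)), (-60, np.float64(-0.9))] ztop 38.2
top far 203 Y -193.5 -42.7 Xmid by Y [(-200, np.float64(-0.8)), (-180, np.float64(-0.0)), (-140, np.float64(-1.3)), (-120, np.float64(-0.7)), (-100, np.float64(-1.5)), (-80, np.float64(-0.7)), (-60, np.float64(-0.5)), (-40, np.float64(-1.5))] ztop 38.5
scene knob jig -107.5 148.5 32 [513.5 147.1  85.1]
top knob jig -109.1 148.7 17 [511.9 147.3  85.3]
pos [ 643.7 -196.3  138.9] jaw 3.8 move [ 351.4 -109.4   11.5] yaw 0 t 14.13 F [-0.  -0.5 -1.2]
```

View pics/drawn7.png

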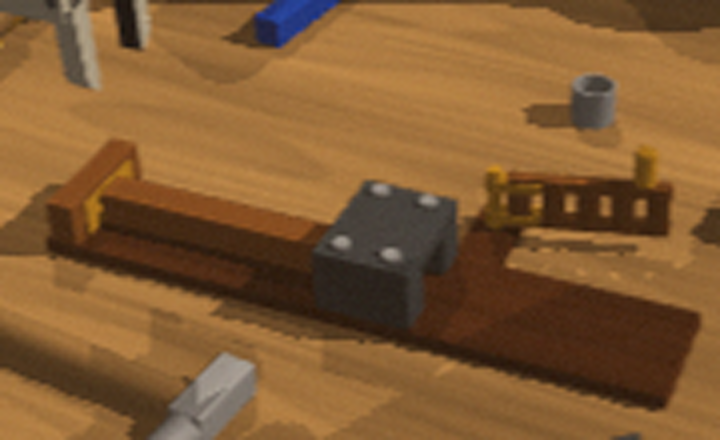

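The bar lies flat and straight, with its end on the stop at crop (100,190). The gate knob is at crop (646,165), jig (-109,149). Going to the knob.

Emit:
carry_out([
  [38,-12,0,0],
  [76,-24,0,0],
  [114,-36,0,0],
  [152,-48,0,0],
  [190,-60,0,0],
])

```text
time: 14.55
position: [0.5697, -0.0093, 0.1385]
tool_rot: [0.684, 0.73, -0.002, -0.006]
ft_force: [0.8, 1.2, -0.1]
finger_gap: 0.535
```

Emit:
carry_out([
  [38,-12,0,0],
  [76,-24,0,0],
  [114,-36,0,0],
  [152,-48,0,0],
  [161,-49,0,0],
])

```text
time: 14.97
position: [0.5078, 0.1519, 0.1385]
tool_rot: [0.683, 0.731, -0.003, -0.007]
ft_force: [0.1, -1.3, -0.8]
finger_gap: 0.537
```

Emit:
carry_out([
  [0,0,0,0],
  [0,0,10,0],
  [0,0,10,0],
])

```text
time: 15.22
position: [0.5071, 0.1509, 0.1257]
tool_rot: [0.683, 0.731, -0.004, -0.007]
ft_force: [-0.5, -0.3, -1.2]
finger_gap: 0.538
```

```bash
python3 - <<'E'
from h import *
near(); go(*jp(-109,148.8),67,3.9)
E
```

```text
TCP jig -114.0 153.0 z 125.7 F [-0.5 -0.3 -1.2] gap 50.0 t 15.2167
pos [507.1 150.9 125.7] jaw 3.9 move [-4.5  5.9 58.6] yaw -0.0 t 15.22 F [-0.5 -0.3 -1.2]
```

Emit:
carry_out([
  [-4.5,6,15,0],
  [-4.5,6,35,0],
  [-4.5,6,52,0],
  [-4.5,6,57,0],
  [-4.5,6,57,0],
])

```text
time: 15.63
position: [0.5119, 0.1457, 0.0667]
tool_rot: [0.683, 0.73, -0.006, -0.008]
ft_force: [-0.5, 0.1, 0.1]
finger_gap: 0.541
```

Emit:
carry_out([
  [0,0,0,0],
  [0,0,0,0],
  [0,0,0,0],
  [0,0,0,0],
  [0,0,0,0],
], hand=2)

```text
time: 16.05
position: [0.5121, 0.1457, 0.0673]
tool_rot: [0.683, 0.73, -0.005, -0.008]
ft_force: [0.6, 0.6, 0.5]
finger_gap: 0.228
```

```bash
python3 - <<'E'
from h import *
near(); o=ctrl.get_obs(); r=o['position'][:2]*1000-J; X,Y=r@xx,r@u
h=np.array([-85,47.]); v=np.array([X,Y])-h; a0=np.degrees(np.arctan2(v[1],v[0])); print('ang',a0,'r',np.linalg.norm(v))
for a in range(int(a0),-5,-8):
    p=h+105*np.array([np.cos(np.radians(a)),np.sin(np.radians(a))]); print(a,'tool x,y',(p[1]-Y).round(1),(p[0]-X).round(1))
E
```

```text
TCP jig -109.3 147.5 z 67.3 F [0.6 0.6 0.5] gap 21.2 t 16.05
ang 103.5966491614909 r 103.41685562644588
103 tool x,y 1.8 0.7
95 tool x,y 4.1 15.2
87 tool x,y 4.3 29.8
79 tool x,y 2.6 44.3
71 tool x,y -1.2 58.5
63 tool x,y -7.0 72.0
55 tool x,y -14.5 84.5
47 tool x,y -23.7 95.9
39 tool x,y -34.4 105.9
31 tool x,y -46.4 114.3
23 tool x,y -59.5 121.0
15 tool x,y -73.3 125.7
7 tool x,y -87.7 128.5
-1 tool x,y -102.4 129.3
```

Emit:
carry_out([
  [0,0,0,0],
  [0,0,0,0],
  [1,5,0,0],
  [2,15,0,0],
  [3,29,0,0],
])

```text
time: 16.47
position: [0.541, 0.1513, 0.0673]
tool_rot: [0.683, 0.73, -0.005, -0.008]
ft_force: [-2.9, 2.2, 7.3]
finger_gap: 0.171
```

```bash
cat >> h.py <<'E'
def gate(n):
    near(); o=ctrl.get_obs(); r=o['position'][:2]*1000-J; X,Y=r@xx,r@u
    h=np.array([-85,47.]); v=np.array([X,Y])-h; a0=np.degrees(np.arctan2(v[1],v[0])); rr=np.linalg.norm(v); print('ang',a0.round(1),'r',rr.round(1))
    for a in np.arange(a0-8,-4,-8)[:n]:
        p=h+rr*np.array([np.cos(np.radians(a)),np.sin(np.radians(a))]); print(a.round(),'tool x,y',(p[1]-Y).round(1),(p[0]-X).round(1))
E
python3 -c "
from h import *
gate(14)"
```

```text
TCP jig -80.2 151.1 z 67.3 F [-2.9  2.2  7.3] gap 15.9 t 16.4667
ang 87.3 r 104.2
79.0 tool x,y -1.7 14.4
71.0 tool x,y -5.4 28.5
63.0 tool x,y -11.0 41.9
55.0 tool x,y -18.4 54.4
47.0 tool x,y -27.5 65.8
39.0 tool x,y -38.1 75.8
31.0 tool x,y -49.9 84.2
23.0 tool x,y -62.8 90.9
15.0 tool x,y -76.6 95.7
7.0 tool x,y -90.8 98.5
-1.0 tool x,y -105.3 99.4
```

Gripped on the pin (15.9 mm opening), and the gate is following.

Emit:
carry_out([
  [-2,14,0,0],
  [-5,28,0,0],
  [-11,42,0,0],
  [-18,54,0,0],
  [-27.5,66,0,0],
])

```text
time: 16.88
position: [0.6102, 0.1291, 0.0669]
tool_rot: [0.683, 0.73, -0.004, -0.008]
ft_force: [-1.0, 5.9, 9.2]
finger_gap: 0.167
```

```bash
python3 -c "
from h import *
gate(14)"
```

```text
TCP jig -12.6 124.3 z 66.9 F [-1.   5.9  9.2] gap 15.5 t 16.8833
ang 46.9 r 105.9
39.0 tool x,y -10.8 10.0
31.0 tool x,y -23.0 18.5
23.0 tool x,y -36.1 25.2
15.0 tool x,y -50.1 29.9
7.0 tool x,y -64.6 32.7
-1.0 tool x,y -79.4 33.4
```

Emit:
carry_out([
  [-11,10,0,0],
  [-23,18,0,0],
  [-36,24.5,0,0],
  [-50,29,0,0],
  [-64,32,0,0],
])

```text
time: 17.3
position: [0.6471, 0.0667, 0.0666]
tool_rot: [0.683, 0.73, -0.004, -0.008]
ft_force: [-13.6, 2.4, 11.8]
finger_gap: 0.161
```

Emit:
carry_out([
  [-3,0,0,0],
  [-6,0,0,0],
  [-9,0,0,0],
  [-11,0,0,0],
  [-12,0,0,0],
])

```text
time: 17.72
position: [0.648, 0.0573, 0.0666]
tool_rot: [0.683, 0.73, -0.002, -0.01]
ft_force: [-2.9, 27.8, 4.2]
finger_gap: 0.163
```

```bash
python3 -c "
from h import *
gate(14)"
```

```text
TCP jig 20.2 50.1 z 66.6 F [-2.9 27.8  4.2] gap 15.1 t 17.7167
ang 1.7 r 105.3
```

Force is 28 N near the shut angle. I'll release, rise and measure.

Emit:
carry_out([
  [0,0,0,0],
  [0,0,0,0],
  [0,0,0,0],
  [0,0,0,0],
  [0,0,-10,0],
], hand=40)

```text
time: 18.13
position: [0.6473, 0.0569, 0.0749]
tool_rot: [0.683, 0.73, -0.003, -0.011]
ft_force: [0.0, -0.0, -0.4]
finger_gap: 0.42
```

Emit:
carry_out([
  [0,0,-30,0],
  [0,0,-60,0],
  [40,0,-70,0],
  [80,0,-70,0],
  [110,0,-70,0],
], hand=0)

```text
time: 18.55
position: [0.6416, 0.1677, 0.1485]
tool_rot: [0.683, 0.73, -0.002, -0.01]
ft_force: [0.3, 0.6, -0.6]
finger_gap: 0.118
```

```bash
python3 - <<'E'
from h import *
near(); bar()
for n in('scene','top'):
    d=cam(n);q=cloud(d).reshape(-1,3)*1000; q[:,:2]-= [3.2,0] if n=='scene' else [-2.2,0]
    r=q[:,:2]-J;X=r@xx;Y=r@u;z=q[:,2]
    s=(z>72)&(z<92)&(X<40)&(X>0)&(Y>30)&(Y<75); print(n,'knob jig',np.median(X[s]).round(1),np.median(Y[s]).round(1),s.sum())
    for a in range(-80,45,15):
        s=(z>50)&(z<63)&(abs(X-a)<7)&(Y>38)&(Y<70)
        if s.sum()>3: print(n,'gate',a,np.percentile(Y[s],[5,50,95]).round(1),s.sum())
    if n=='scene': save('shut8',d['img'][160:270,210:390],4)
E
```

```text
TCP jig 21.3 160.6 z 148.5 F [ 0.3  0.6 -0.6] gap 10.9 t 18.55
scene far 373 Y -204.2 -48.7 Xmid by Y [(-200, np.float64(-0.9)), (-180, np.float64(-0.4)), (-160, np.float64(-1.4)), (-140, np.float64(-1.2)), (-120, np.float64(-0.4)), (-100, np.float64(-0.2)), (-80, np.float64(-0.3)), (-60, np.float64(-0.1))] ztop 38.0
scene gate 21 Y 48.4 52.5 Xmid by Y [(40, np.float64(-1.9)), (60, np.float64(-2.3))] ztop 37.1
top far 287 Y -204.1 -42.4 Xmid by Y [(-200, np.float64(-0.6)), (-180, np.float64(-1.4)), (-160, np.float64(-0.2)), (-140, np.float64(-1.4)), (-120, np.float64(-1.2)), (-100, np.float64(-0.9)), (-80, np.float64(-1.1)), (-60, np.float64(-0.3)), (-40, np.float64(-1.9))] ztop 38.7
scene knob jig 22.8 47.1 43
scene gate -80 [41.4 48.2 53.9] 18
scene gate -65 [41.  49.6 52.9] 19
scene gate -50 [41.9 48.3 53.1] 19
scene gate -35 [42.  47.3 52.3] 16
scene gate -20 [41.7 49.8 52.8] 16
scene gate -5 [44.8 49.2 50.8] 10
scene gate 10 [49.4 52.1 52.7] 9
scene gate 25 [41.2 48.9 52.8] 18
scene gate 40 [42.7 47.8 51.8] 16
top knob jig 18.5 47.8 19
top gate -80 [41.6 46.9 52.3] 10
top gate -65 [40.8 47.8 51.7] 15
top gate -50 [43.7 47.2 50.9] 10
top gate -35 [43.2 47.  50.5] 9
top gate -20 [42.6 46.3 51.5] 11
top gate -5 [42.1 49.  52.7] 12
top gate 10 [41.5 45.2 52.1] 11
top gate 40 [44.  45.8 50.5] 4
```

View pics/shut8.png

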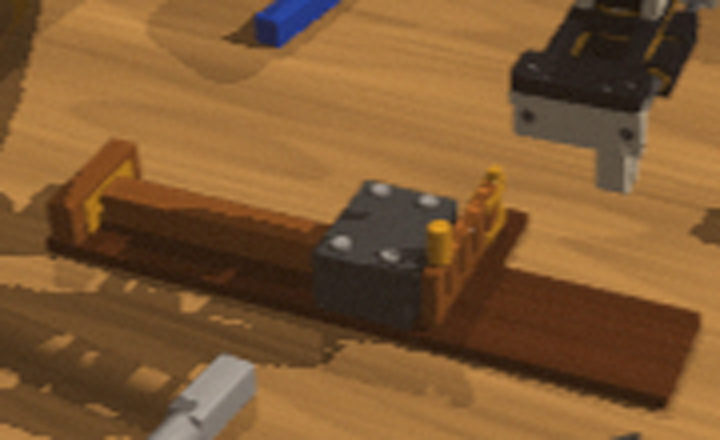

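The gate measures flat across the mouth, with y ≈ 47 along its whole length. I'll give the knob a gentle push with closed fingers to confirm it is on its stop.

Emit:
carry_out([
  [-30,0,10,0],
  [-60,0,20,0],
  [-72,0,45,0],
  [-72,0,75,0],
  [-72,0,80,0],
])

```text
time: 19.17
position: [0.6428, 0.0927, 0.0613]
tool_rot: [0.683, 0.73, -0.005, -0.012]
ft_force: [-0.4, 1.0, -1.6]
finger_gap: 0.004
```

Emit:
carry_out([
  [-6,0,0,0],
  [-12,0,0,0],
  [-16,0,0,0],
  [-18,0,0,0],
  [-20,0,0,0],
])

```text
time: 19.58
position: [0.6447, 0.0725, 0.0626]
tool_rot: [0.683, 0.73, -0.004, -0.012]
ft_force: [-0.3, -0.2, -0.3]
finger_gap: 0.008
```

Emit:
carry_out([
  [-1,0,0,0],
  [-2,0,0,0],
  [-3,0,0,0],
  [-4,0,0,0],
])

```text
time: 19.92
position: [0.6453, 0.07, 0.0633]
tool_rot: [0.683, 0.73, -0.003, -0.012]
ft_force: [-1.0, 15.8, 4.7]
finger_gap: 0.006
```

```bash
python3 -c "
from h import *
near()"
```

```text
TCP jig 18.4 62.8 z 63.3 F [-1.  15.8  4.7] gap 0.6 t 19.9167
```

The knob is hard on its stop: 16 N, contact at y ≈ 47. Backing off, then a last check.

Emit:
carry_out([
  [5,0,0,0],
  [20,0,0,0],
  [40,0,-20,0],
  [60,0,-55,0],
  [80,0,-90,0],
])

```text
time: 20.33
position: [0.641, 0.1502, 0.1544]
tool_rot: [0.683, 0.73, -0.004, -0.013]
ft_force: [0.5, -0.9, 0.1]
finger_gap: 0.001
```

Emit:
carry_out([
  [20,0,-20,0],
  [30,0,-30,0],
  [30,0,-30,0],
  [30,0,-30,0],
])

```text
time: 20.67
position: [0.6394, 0.1801, 0.1836]
tool_rot: [0.683, 0.73, -0.005, -0.013]
ft_force: [-0.3, 0.4, -0.1]
finger_gap: 0.005
```

```bash
python3 - <<'E'
from h import *
near(); bar()
T=cam('top'); d=cam('scene'); save('end9',np.vstack([T['img'][60:260,80:500],d['img'][100:300,120:540]]),1.45)
for n,d in(('scene',d),('top',T)):
    q=cloud(d).reshape(-1,3)*1000; q[:,:2]-= [3.2,0] if n=='scene' else [-2.2,0]
    r=q[:,:2]-J;X=r@xx;Y=r@u;z=q[:,2]
    s=(z>72)&(z<92)&(X<40)&(X>0)&(Y>30)&(Y<75); print(n,'knob jig',np.median(X[s]).round(1),np.median(Y[s]).round(1),s.sum())
E
```

```text
TCP jig 20.0 173.1 z 183.6 F [-0.3  0.4 -0.1] gap 0.5 t 20.6667
scene far 370 Y -204.8 -48.9 Xmid by Y [(-200, np.float64(-0.8)), (-180, np.float64(-1.8)), (-160, np.float64(-0.6)), (-140, np.float64(0.2)), (-120, np.float64(-0.3)), (-100, np.float64(-0.3)), (-80, np.float64(-0.5)), (-60, np.float64(0.5))] ztop 38.1
scene gate 20 Y 48.0 52.9 Xmid by Y [(40, np.float64(-0.4)), (60, np.float64(-1.5))] ztop 37.4
top far 282 Y -203.2 -42.5 Xmid by Y [(-200, np.float64(-1.7)), (-180, np.float64(-1.4)), (-160, np.float64(-0.4)), (-140, np.float64(-1.6)), (-120, np.float64(-1.4)), (-100, np.float64(-1.5)), (-80, np.float64(-0.4)), (-60, np.float64(-0.3)), (-40, np.float64(0.8))] ztop 39.1
scene knob jig 23.1 46.8 43
top knob jig 18.7 48.2 15
```

View pics/end9.png

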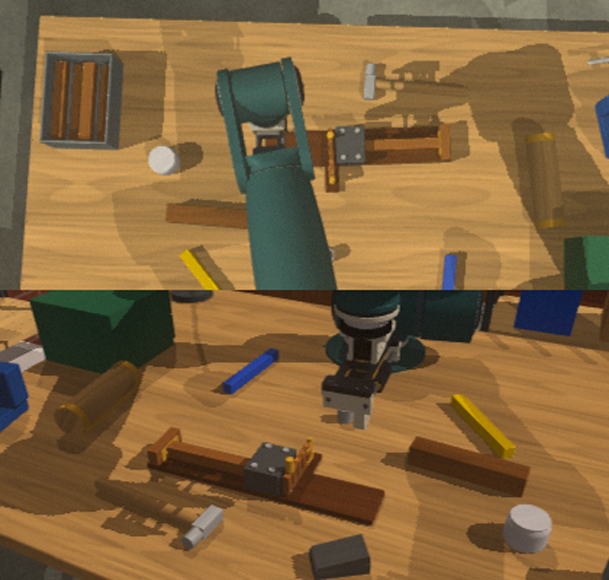

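The picture shows the bar in the channel against the stop (445,142 in the top half), the gate shut across the mouth (333,160), and the bystanders in view apparently where they started.

```bash
python3 -c "
from h import *
print(ctrl.hand_in())"
```

```text
the job is handed in; nothing more can be done
None
```

The slim offcut is under the bridge and against the end stop, the gate is shut behind it, and the job was handed in at about 21 s on the robot's clock.

- **Feeding:** I laid the offcut on the board at the gate end and slid it under the bridge until its front poked out about 42 mm. I then let go, took it again beyond the bridge and drew it on until it met the stop, where the force rose to about 23 N.
- **Gate:** I swung it shut by its knob to 28 N against its stop. A second push with closed fingers met 16 N with the knob at y ≈ 47 mm in the jig's frame, as it should be when shut.
- **Final checks:** The offcut's top is at 38 mm, so it lies flat. Its centre line stays within about 2 mm of the channel's middle along its length. The robot is clear, and the bystanders I could see looked undisturbed by eye. The arm hid the ferrule and part of the thick offcut from the top camera, and I did not re-measure any bystander.
- **Disagreements:** The two cameras differed by about 5 mm in x, which I corrected against the held bar. The final knob x still differed by about 4 mm between them. When I let go of the knob, the arm's reading put the gate at 1.7°. The cameras showed it flat across the mouth and the second push confirmed it.

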